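# Free the seized clamp on a specimen exchange port

## Task

The clamp knob that holds the lid on the specimen exchange port has seized. Take it by the black knob, not by its weak red bar, and break it loose with a short firm twist anticlockwise (seen from above), without crushing its thin shell, and turn it on until it reaches the open stop. Then lift the lid off by its blue knob and set it down gently, right way up, flat on the floor of the blue tray; leave the other things where they are.

Things in the scene. Friction and masses are not known exactly. Their poses are not given: they have to be found in the camera images.
- port: The exchange port: a fixed block, aluminium on a cream foot 150 x 260 mm (its y is the long way), flat top 60 mm above the table. Origin at the centre of its underside. The lid's hole is 45 mm to its +y, the clamp spindle 45 mm to its -y. A steel pipe stub sticks out of its +x side, up to 62 mm high.
- clamp (a joint): Clamp angle (black knob + red bar) about its upright spindle, rad: 0 shut, bar along the port's +y; grows anticlockwise from above; rigid stop at 2.0 = open. Starts at 0 to 0.05, stuck: a foot under the sprung bar bears on the lid's rim and drags (0.4 to 0.65 N m) till it slides off near 0.3; then under 0.1 N m. Stays where left. Bar clear of the lid from about 0.9.
- knob_grip (a point): On the spindle axis at mid-height of the clamp's black knob, 103 mm above the table; its y axis points along the red bar. The knob is an upright ribbed black cylinder 47 mm across, 85 to 121 mm above the table, with a white line on top along the bar. Held lightly it slips in the fingers; its thin shell cracks if loaded with more than 30 N a finger.
- bar: The red clamp bar itself, turning with the knob (sprung: it sinks 1 mm once off the lid); origin on the spindle axis 73 mm above the table, y along the bar. Too weak to be pushed on: turn the clamp by the knob.
- bar_tip (a point): Free end of the red clamp bar, 60 mm from the spindle axis; the bar is 18 mm wide and fills 73 to 81 mm above the table, just below the black knob and 4 mm above the lid.
- lid: Loose lid, 0.2 to 0.4 kg, z up, origin at the centre of its underside. From there up: spigot 60 mm across to 12 mm (in the hole with 1.5 mm of play all round), aluminium disc 94 mm across to 21 mm, thin neck, round blue grip knob 26 mm across from 28 to 52 mm. In the port the origin is 48 mm above the table.
- tray: Fixed shallow blue tray 160 x 160 mm, walls 5 mm thick and 14 mm high, floor 5 mm thick. Origin at the centre of its underside. The lid stands on its spigot on the floor.
- stub_box: Bystander: white open specimen-stub box, 70 x 100 x 24 mm, origin at the centre of its underside
- stub: Bystander: small aluminium specimen stub, 25 mm across, 20 mm tall
- tweezers: Bystander: steel tweezers lying flat, about 125 mm long, 6 mm tall, origin near the middle
- screwdriver: Bystander: screwdriver with a green handle lying flat, 180 mm long
- wash_jar: Bystander: amber jar with a white cap, 60 mm across, 85 mm tall
- flange: Bystander: flat steel ring, 70 mm across, 12 mm thick
- spanner: Bystander: steel spanner lying flat, 150 mm long
- port_mouth (a point): Centre of the lid's hole at the level of the port's top.
Mind the look-alikes: they are no part of the job. There is more than one size of the lid; the one meant has the size given above.

How it is judged:
On the way, in this order (a step that is already met when the one before it is completed fails the run):
1. the clamp is broken loose (past 0.5 rad) with the lid still in the port (value of joint clamp above 0.5 rad and horizontal distance between lid and port_mouth below 0.01 m), for 0.1 s.
2. the clamp is turned to its open stop (past 1.9 rad) with the lid still in the port (value of joint clamp above 1.9 rad and horizontal distance between lid and port_mouth below 0.01 m), for 0.2 s.
3. the lid is lifted clear of the port, held by the fingers (height (world z) of lid above 0.07 m and contact force between the fingers and lid above 0.5 N), for 0.1 s.
At the end, for the whole second after the job is handed in: The clamp stands at its open stop (beyond 1.9 rad); the lid stands still on the tray floor: its origin within 45 mm of the tray's centre along each tray axis and under 10 mm above the tray's underside, tilted less than 0.1 rad (value of joint clamp above 1.9 rad and x of lid in the frame of tray between -0.045 and 0.045 m and y of lid in the frame of tray between -0.045 and 0.045 m and z of lid in the frame of tray below 0.01 m and angle between lid's own z axis and vertical below 0.1 rad and linear speed of lid below 0.02 m/s); the robot touches nothing.
It fails at once if the knob is cracked: the fingers load the clamp with more than 64 N in all (both fingers added) (contact force between the fingers and clamp above 64 N).
It fails at once if the red bar is pushed with the fingers (over 5 N) instead of turning the knob (contact force between the fingers and bar above 5 N).
It fails at once if the lid is let fall, or slammed down: faster than 0.4 m/s while not held or within 20 mm of the table (linear speed of lid above 0.4 m/s and (contact force between the fingers and lid below 0.3 N or height (world z) of lid below 0.02 m)).
It fails at once if a bystander is moved by more than 30 mm (distance of any of stub_box, stub, tweezers, screwdriver, wash_jar, flange, spanner from where it was at the start of the episode above 0.03 m).
It also fails if it takes over 69 s, if anything falls off the work surface, if the arm or the gripper's body presses on something with over 40 N, if the wrist force passes 120 N, or if a joint passes its speed limit or range.

## Robot

A 7-joint arm with a two-finger parallel gripper is mounted at the origin on the work surface. World frame = base frame: x ahead of the robot, y to its left, z up, the work surface at z = 0. Lengths are in m, angles in rad, forces in N, time in s.
With the tool pointing down it reaches from about 0.4 to 0.875 m from the base axis. Payload 19.3 kg.
Tool frame: the origin (TCP) lies at the very end of the fingers, on their centre line; the grasp point (between the pads) lies 19 mm behind it; z points along the fingers, y is the direction in which the jaws open and shut (so a half turn about z gives the same grasp; the last joint's range is limited). The gripper opens to 85 mm and grips with 20 to 120 N. Pads are 22 mm wide; open, the fingers measure 114 mm over their backs; the gripper's body (76 mm by 85 mm) begins 54 mm behind the grasp point. The pads swing forward as they close: fully open they stand 13 mm farther back than shut.
Start: joints at [1.143, 0.521, -0.036, 1.599, 0.021, 1.021, -0.113], TCP at [0.219, -0.585, 0.231] pointing down, gripper open.
Joint ranges: [-2.91, 2.91], [-0.3, 2.13], [-1.5, 1.42], [0.17, 2.43], [-1.26, 4.41], [0.16, 1.93], [-2.52, 2.52]. Speed limits (rad/s): [1.89, 1.89, 2.39, 2.39, 3.01, 3.01, 3.01].

## Interface

Orientations are given as [roll, pitch, yaw] about the fixed x, y, z axes, in that order (R = Rz(yaw) Ry(pitch) Rx(roll)).
In Python, from workcell import bot gives the robot as it stands.
- The arm moves only by the tool apply_moves, never from a script. Its argument "commands" is a list of rows, each an object with "travel": the shift along the tool's x, y, z in m, a list of three; "twist": the turn, a rotation vector about the tool's x, y, z in degrees, a list of three; "claw": the finger opening in m, from 0 to 0.0854. A call has 1 to 10 rows; each row is the pose to reach, as a shift and turn from the pose commanded when the call began, along the tool's axes at that moment; what a row does not reach only later rows make up. A row lasts 1/10 s, in which the tool goes at most 50 mm and 8.59 degrees, less where a joint would pass 70% of its speed; a pose out of reach is approached as far as the arm can. A call with a gripper value outside its range is refused whole. The fingers move at their own pace and stop on an object; "force" is the grip in N (left out, the last holds). Time passes only in rows, so rows that repeat a pose let the fingers close. It gives the time, the measured TCP pose, the force and the opening at its end, in the units of the state.
- bot.observe(): the state, without advancing time (a new reading comes with each control period).
- bot.grab_frame(name): name is "scene" or "top" or "wrist"; returns a dict with "frame" (420x560x3 uint8, blue, green, red), "fx", "fy", "cx", "cy" (pixels), "pose" (4x4, takes a point from camera to world coordinates); the wrist camera has in their place "tool_from_camera" (4x4, takes a point from camera to tool coordinates, whose origin is the TCP and whose axes are the flange's). Camera axes: x right, y up, looking along -z (the intrinsics and any distortion apply to the point x, -y, -z); pixel columns grow to the right and rows downward; lengths in m; the calibration is good to about 2 mm. A picture is of the moment at which its call begins: read the wrist's pose just before it. There is no depth.
- bot.job_done(): hands the job in, once; it reports no verdict.
The state is a dict: "clock": time; "qpos": joint angles; "qd": joint speeds; "joint_efforts": joint torques, N m; "position": TCP position; "tool_rot": TCP orientation; "force": force on the tool from outside, world axes, zero at the start; "moment": the same for the moment, N m; "grip_width": finger opening in m.
Only numpy, scipy, OpenCV 4.12 (cv2) and the standard library are available. Lean on these libraries where they do the work, as an engineer would, in place of code of your own. Each camera call takes 0.05 s, during which the arm holds its last target.

## Working session

There is one attempt and no reset: what is moved stays moved. The work goes in short steps, Python scripts to look and compute and a tool call to move; the robot and the scene stay as the last step left them, time stands still between calls to the robot, and variables do not carry over. Pictures are saved under pics/ and viewed, and the job is handed in when it is done.

Besides the shell and the picture viewer there is one more tool, called after "Call:" by a JSON object that holds its "method" and its "body". apply_moves: Moves the arm, as the interface text tells. Its arguments: {"type":"object","properties":{"commands":{"type":"array"},"force":{"type":"number"}},"required":["commands"]}

```bash
ls; mkdir -p pics; cat > h.py <<'E'
import numpy as np, cv2
from workcell import bot
def grab(n,fn=None):
    s=bot.observe(); f=bot.grab_frame(n); 
    if fn: cv2.imwrite('pics/'+fn,f['frame'])
    return f,s
E
python3 - <<'E'
from h import *
s=bot.observe(); print(s)
for n in ('scene','top','wrist'):
    f,s=grab(n,n+'0.png'); print(n,{k:(np.round(v,4).tolist() if k!='frame' else v.shape) for k,v in f.items()})
E
```

```text
pics
{'clock': 0.0, 'qpos': array([ 1.14283639,  0.52201494, -0.03633737,  1.59997089,  0.02117573,
        1.02109491, -0.11282462]), 'qd': array([ 2.37975456e-04, -2.61395990e-04,  2.79963674e-05, -9.48521400e-04,
       -7.55076973e-04, -4.35164531e-04,  4.30845938e-04]), 'joint_efforts': array([ 1.88355607e-04, -9.27111411e+01,  1.97954535e+00, -3.69936848e+01,
        1.77749433e-02,  8.17495573e-03, -1.53875692e-05]), 'position': array([ 0.21872717, -0.58513555,  0.23073832]), 'tool_rot': array([-3.14048960e+00,  5.22512885e-05,  3.57720656e-01]), 'force': array([-0.46783786,  0.63080006,  0.18367711]), 'moment': array([-0.05417376, -0.00363746,  0.03643005]), 'grip_width': 0.085280545025829}
scene {'frame': (420, 560, 3), 'fx': 464.5209, 'fy': 464.5209, 'cx': 281.4297, 'cy': 213.0269, 'pose': [[0.5924, -0.6538, 0.4708, 1.071], [0.8056, 0.4844, -0.3411, -0.3879], [-0.005, 0.5813, 0.8136, 1.0043], [0.0, 0.0, 0.0, 1.0]]}
top {'frame': (420, 560, 3), 'fx': 432.4318, 'fy': 432.4318, 'cx': 278.6966, 'cy': 201.4202, 'pose': [[-0.0018, 0.9941, -0.1088, 0.4561], [-1.0, -0.0012, 0.0055, 0.0166], [0.0053, 0.1088, 0.994, 1.1344], [0.0, 0.0, 0.0, 1.0]]}
wrist {'frame': (420, 560, 3), 'fx': 291.5795, 'fy': 291.5795, 'cx': 283.1394, 'cy': 213.9431, 'tool_from_camera': [[0.0006, 0.9594, 0.2822, 0.0713], [1.0, -0.0007, 0.0002, 0.0], [0.0004, 0.2822, -0.9594, -0.143], [0.0, 0.0, 0.0, 1.0]]}
```

View pics/top0.png

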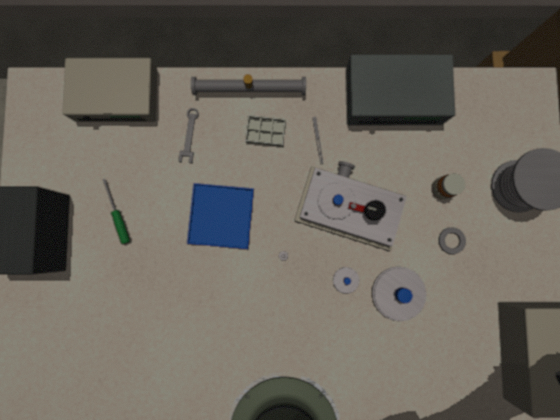

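View pics/scene0.png

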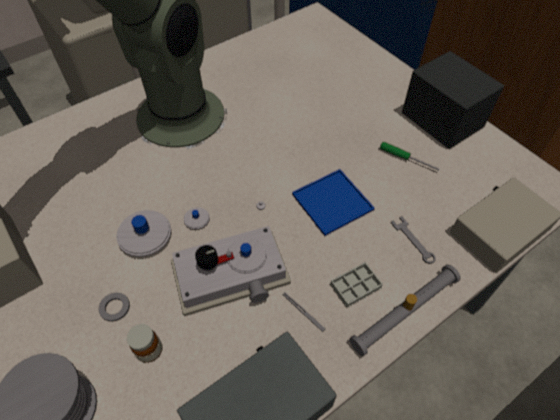

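The top view shows the knob at about (374,210), the lid's blue knob at (338,200) and the tray centred near (221,216). The other lids at (346,281) and (403,295) are look-alikes. Next I measure by colour masks.

```bash
cat >> h.py <<'E'
def ray(f,uv,T=None):
    P=f['pose'] if T is None else T
    P=np.array(P); uv=np.atleast_2d(uv).astype(float)
    d=np.c_[(uv[:,0]-f['cx'])/f['fx'],-(uv[:,1]-f['cy'])/f['fy'],-np.ones(len(uv))]
    return P[:3,3],d@P[:3,:3].T
def onz(f,uv,z,T=None):
    o,d=ray(f,uv,T); return o+d*((z-o[2])/d[:,2])[:,None]
def tri(r1,r2):
    (o1,d1),(o2,d2)=r1,r2; d1=d1[0];d2=d2[0]
    A=np.c_[d1,-d2]; t=np.linalg.lstsq(A,o2-o1,rcond=None)[0]
    p,q=o1+t[0]*d1,o2+t[1]*d2; return (p+q)/2,np.linalg.norm(p-q)
def wristT(f,s):
    from scipy.spatial.transform import Rotation as R
    T=np.eye(4);T[:3,:3]=R.from_euler('xyz',s['tool_rot']).as_matrix();T[:3,3]=s['position']
    return T@np.array(f['tool_from_camera'])
def blobs(mask,amin=15):
    n,l,st,c=cv2.connectedComponentsWithStats(mask.astype(np.uint8)*255)
    return [(c[i].round(1),st[i].tolist(),l==i) for i in range(1,n) if st[i,4]>=amin]
E
python3 - <<'E'
from h import *
for n in ('top','scene'):
    f,s=grab(n); im=f['frame']; hsv=cv2.cvtColor(im,cv2.COLOR_BGR2HSV); H,S,V=cv2.split(hsv)
    print(n)
    for nm,m in (('blue',(H>100)&(H<130)&(S>120)),('red',((H<8)|(H>172))&(S>130)&(V>60)),('black',(V<45))):
        for c,st,l in blobs(m):
            if 150<c[0]<440 and 150<c[1]<320: print(nm,c,st)
    x0,y0=(270,140) if n=='top' else (150,210)
    cv2.imwrite(f'pics/{n}_z.png',cv2.resize(im[y0:y0+130,x0:x0+180],None,fx=4,fy=4,interpolation=cv2.INTER_CUBIC))
E
```

```text
top
blue [220.3 216. ] [188, 184, 65, 65, 3586]
blue [337.8 199.5] [334, 195, 9, 10, 71]
blue [346.8 280.5] [344, 278, 6, 6, 28]
blue [403.4 295.1] [396, 288, 16, 15, 182]
red [359.1 208.1] [353, 205, 11, 7, 49]
black [374.3 210.6] [363, 201, 22, 20, 295]
scene
blue [332.4 201.5] [293, 170, 81, 65, 2867]
blue [194.9 213.5] [192, 210, 6, 8, 39]
blue [245.5 249.6] [241, 244, 10, 13, 107]
red [224.1 258.4] [218, 254, 16, 10, 84]
black [206.2 258.3] [196, 246, 22, 25, 417]
black [403.4 303.7] [400, 301, 7, 6, 16]
```

View pics/top_z.png

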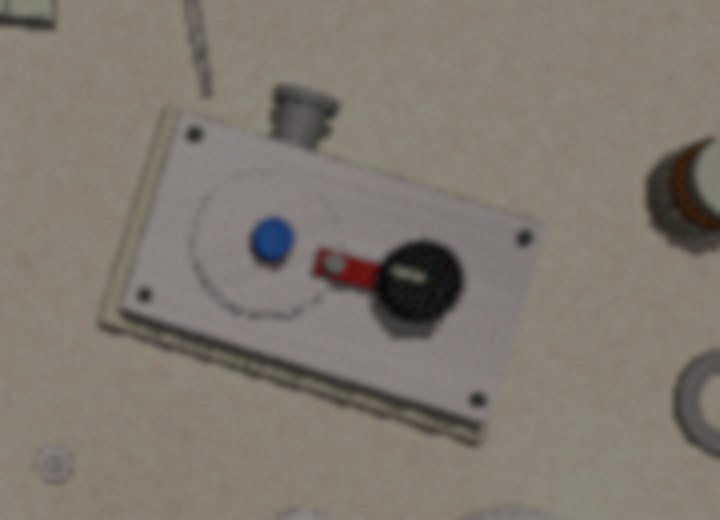

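View pics/scene_z.png

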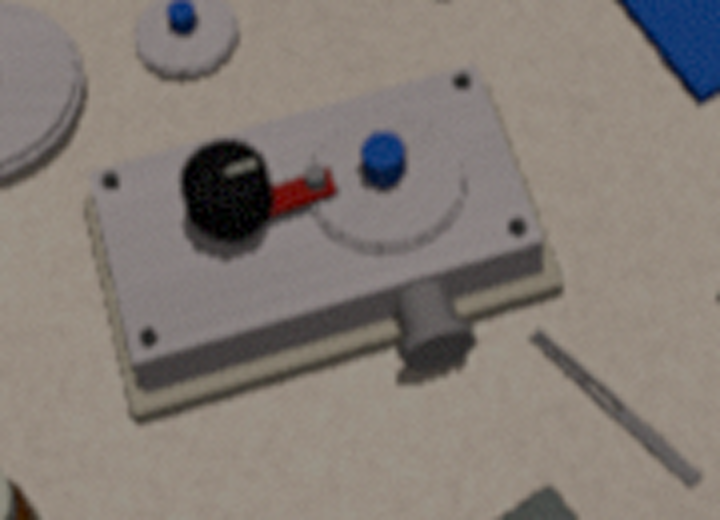

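```bash
python3 - <<'E'
from h import *
M={}
for n in ('top','scene'):
    f,s=grab(n); im=f['frame']; H,S,V=cv2.split(cv2.cvtColor(im,cv2.COLOR_BGR2HSV))
    bl=[b for b in blobs((H>100)&(H<130)&(S>120)) if 150<b[0][0]<440 and 150<b[0][1]<320]
    tray=max(bl,key=lambda b:b[1][4])
    c=max(cv2.findContours(tray[2].astype(np.uint8),0,2)[0],key=cv2.contourArea)
    rect=cv2.minAreaRect(c); q=cv2.approxPolyDP(cv2.convexHull(c),6,True)[:,0]
    P=onz(f,q,0.014)[:,:2]; print(n,'tray corners',P.round(4).tolist(),'mean',P.mean(0).round(4), np.linalg.norm(P-np.roll(P,1,0),axis=1).round(3))
    # port dark screws
    bk=[(b[0],b[1][4]) for b in blobs((V<70),8) if 150<b[0][0]<420 and 150<b[0][1]<340]
    for c,a in bk: print('  dark',c,a,onz(f,c,0.06).round(4))
    M[n]=f
pts={'lidknob':([337.8,199.5],[245.5,249.6]),'red':([359.1,208.1],[224.1,258.4]),'knob':([374.3,210.6],[206.2,258.3])}
for k,(a,b) in pts.items():
    print(k,[np.round(x,4) for x in tri(ray(M['top'],a),ray(M['scene'],b))], onz(M['top'],a,0.1).round(4),onz(M['scene'],b,0.1).round(4))
E
```

```text
top tray corners [[0.6248, 0.2293], [0.6115, 0.0802], [0.4582, 0.0923], [0.4738, 0.2444]] mean [0.5421 0.1615] [0.152 0.15  0.154 0.153]
  dark [340.3 165.9] 26 [[ 0.6637 -0.1449  0.06  ]]
  dark [351.1 167.1] 15 [[ 0.6606 -0.1722  0.06  ]]
  dark [336.  204.2] 13 [[ 0.5666 -0.1325  0.06  ]]
  dark [373.7 211.5] 390 [[ 0.5481 -0.2264  0.06  ]]
  dark [345.1 232.5] 133 [[ 0.4959 -0.154   0.06  ]]
  dark [396.7 294.1] 52 [[ 0.3453 -0.2775  0.06  ]]
scene tray corners [[0.4763, 0.247], [0.631, 0.2287], [0.615, 0.0753], [0.4603, 0.0938]] mean [0.5457 0.1612] [0.154 0.156 0.154 0.156]
  dark [393.2 153.1] 119 [[0.5444 0.3746 0.06  ]]
  dark [347.7 180.5] 11 [[0.5437 0.2101 0.06  ]]
  dark [360.4 194.6] 21 [[0.5985 0.2054 0.06  ]]
  dark [308.8 214.9] 59 [[0.5698 0.0593 0.06  ]]
  dark [195.4 216.4] 16 [[ 0.4055 -0.1702  0.06  ]]
  dark [265. 230.] 9 [[ 0.5417 -0.0543  0.06  ]]
  dark [206.8 259.3] 524 [[ 0.5279 -0.2107  0.06  ]]
  dark [245.2 253.7] 50 [[ 0.5686 -0.1302  0.06  ]]
  dark [177. 255.] 9 [[ 0.4762 -0.2611  0.06  ]]
  dark [279.  266.5] 8 [[ 0.6435 -0.0864  0.06  ]]
  dark [36
[... 404 characters left out ...]
39.  294.9] 62 [[ 0.7804 -0.0217  0.06  ]]
  dark [364.1 285.7] 21 [[0.7967 0.0383 0.06  ]]
  dark [352.9 292. ] 16 [[0.7934 0.0078 0.06  ]]
  dark [186.7 294.1] 9 [[ 0.5777 -0.2926  0.06  ]]
  dark [242.  296.8] 11 [[ 0.6563 -0.1973  0.06  ]]
  dark [405.8 305.4] 85 [[0.8862 0.0793 0.06  ]]
  dark [215.5 305. ] 10 [[ 0.6381 -0.2548  0.06  ]]
lidknob [array([ 0.5754, -0.1323,  0.0897]), np.float64(0.0015)] [[ 0.5738 -0.1315  0.1   ]] [[ 0.5814 -0.1346  0.1   ]]
red [array([ 0.557 , -0.1837,  0.077 ]), np.float64(0.0073)] [[ 0.5529 -0.1824  0.1   ]] [[ 0.5719 -0.1859  0.1   ]]
knob [array([ 0.5472, -0.2184,  0.0995]), np.float64(0.0012)] [[ 0.5469 -0.2188  0.1   ]] [[ 0.5479 -0.218   0.1   ]]
```

```bash
cat >> h.py <<'E'
from scipy.spatial.transform import Rotation as R
def plan(p,yaw,s=None):
    s=s or bot.observe(); r=R.from_euler('xyz',s['tool_rot'])
    t=r.inv().apply(np.array(p)-s['position'])
    tw=(r.inv()*R.from_euler('xyz',[np.pi,0,yaw])).as_rotvec(degrees=True)
    print('travel mm',(t*1000).round(1),'twist',tw.round(2))
E
python3 -c "
from h import *
plan([0.547,-0.2185,0.22],1.25)"
```

```text
travel mm [ 435.8 -228.7   11.2] twist [-2.000e-02 -1.000e-02 -5.112e+01]
```

Call:
{"method": "apply_moves", "body": {"commands": [{"travel": [0.0436,-0.0229,0.001],"twist": [0,0,-5.1],"claw": 0.085},{"travel": [0.0872,-0.0457,0.002],"twist": [0,0,-10.2],"claw": 0.085},{"travel": [0.1307,-0.0686,0.003],"twist": [0,0,-15.3],"claw": 0.085},{"travel": [0.1743,-0.0915,0.004],"twist": [0,0,-20.4],"claw": 0.085},{"travel": [0.2179,-0.1144,0.006],"twist": [0,0,-25.6],"claw": 0.085},{"travel": [0.2615,-0.1372,0.007],"twist": [0,0,-30.7],"claw": 0.085},{"travel": [0.3051,-0.1601,0.008],"twist": [0,0,-35.8],"claw": 0.085},{"travel": [0.3486,-0.183,0.009],"twist": [0,0,-40.9],"claw": 0.085},{"travel": [0.3922,-0.2058,0.01],"twist": [0,0,-46],"claw": 0.085},{"travel": [0.4358,-0.2287,0.011],"twist": [0,0,-51.1],"claw": 0.085}], "force": 20}}

```text
clock: 1.35
position: [0.5481, -0.217, 0.2205]
tool_rot: [3.141, 0.0, 1.253]
force: [0.9, -0.7, 0.1]
grip_width: 0.085
```

Call:
{"method": "apply_moves", "body": {"commands": [{"travel": [0,0,0],"twist": [0,0,0],"claw": 0.085},{"travel": [0,0,0],"twist": [0,0,0],"claw": 0.085},{"travel": [0,0,0],"twist": [0,0,0],"claw": 0.085}]}}

```text
clock: 1.65
position: [0.5464, -0.2196, 0.2202]
tool_rot: [-3.141, 0.001, 1.248]
force: [0.0, 0.4, 1.1]
grip_width: 0.0848
```

```bash
python3 - <<'E'
from h import *
f,s=grab('wrist','w1.png'); print(s['position'],s['tool_rot'],s['qpos'],s['force'],s['moment'])
E
```

```text
[ 0.54637202 -0.21956727  0.2202014 ] [-3.14124581e+00  6.21638572e-04  1.24797463e+00] [ 0.52459487  0.49315043 -0.34403811  1.69758349  0.19355226  0.98474637
 -0.21197993] [0.00223285 0.43775909 1.08871064] [-0.0568059   0.01078435 -0.0441178 ]
```

View pics/w1.png

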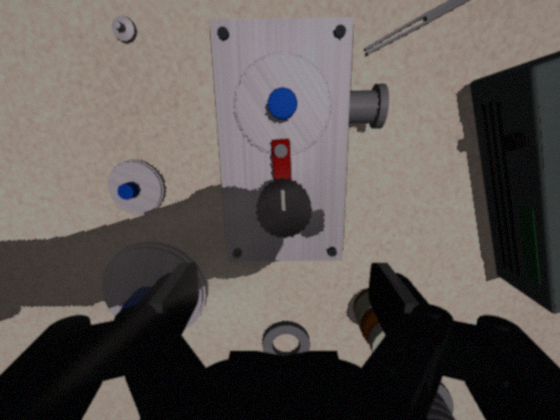

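The wrist view shows the knob at about (284,208), the lid's blue knob at (283,103) and the red bar between them. The jaws lie across the bar as intended.

```bash
python3 - <<'E'
from h import *
f,s=grab('wrist'); im=f['frame'];T=wristT(f,s)
H,S,V=cv2.split(cv2.cvtColor(im,cv2.COLOR_BGR2HSV))
sub=np.zeros(V.shape,bool); sub[170:245,245:325]=1
for th in (45,60,75):
    b=max(blobs((V<th)&sub),key=lambda b:b[1][4]); c=max(cv2.findContours(b[2].astype(np.uint8),0,2)[0],key=cv2.contourArea)
    (cx,cy),r=cv2.minEnclosingCircle(c); print(th,b[0],b[1],(cx,cy),r, onz(f,[[cx,cy]],.121,T).round(4))
    o=onz(f,[[b[1][0],cy],[b[1][0]+b[1][2],cy]],.112,T); print('  width',np.linalg.norm(o[1]-o[0]),'mid',o.mean(0).round(4))
# white line
g=(V>150)&(S<60)&sub; 
m2=np.zeros(V.shape,bool); m2[188:215,272:296]=1
for b in blobs((V>95)&m2,8):
    print('line',b[0],b[1],onz(f,b[0],.121,T).round(4))
    ys,xs=np.nonzero(b[2]); L=cv2.fitLine(np.c_[xs,ys].astype(np.float32),2,0,.01,.01).ravel(); 
    p=onz(f,[[L[2],L[3]],[L[2]+10*L[0],L[3]+10*L[1]]],.121,T); d=p[1]-p[0]; print('ang',np.arctan2(d[1],d[0]))
bl=[b for b in blobs((H>100)&(H<130)&(S>120)) if abs(b[0][0]-283)<20]
for b in bl: print('lid',b[0],b[1],onz(f,b[0],.096,T).round(4))
for b in blobs(((H<8)|(H>172))&(S>130)&(V>60)):
    if abs(b[0][0]-283)<20:
        ys,xs=np.nonzero(b[2]); rc=cv2.minAreaRect(np.c_[xs,ys].astype(np.float32)); bp=cv2.boxPoints(rc); P=onz(f,bp,.081,T); print('red',P.round(4).tolist()); 
        L=cv2.fitLine(np.c_[xs,ys].astype(np.float32),2,0,.01,.01).ravel();p=onz(f,[[L[2],L[3]],[L[2]-10*L[0],L[3]-10*L[1]]],.081,T);d=p[1]-p[0];print(np.arctan2(d[1],d[0]))
cr=[(223,33),(339.5,31.5),(332,251.5),(237.5,252.5)]
print(onz(f,cr,.06,T).round(4))
E
```

```text
45 [282.4 209. ] [256, 178, 55, 59, 2215] (283.1606750488281, 207.0968017578125) 29.552576065063477 [[ 0.5479 -0.2137  0.121 ]]
  width 0.049077069745783186 mid [ 0.5475 -0.216   0.112 ]
60 [282.9 212.3] [248, 178, 75, 67, 3033] (281.1996765136719, 218.95745849609375) 41.585540771484375 [[ 0.5429 -0.2233  0.121 ]]
  width 0.06772883505681533 mid [ 0.5457 -0.2271  0.112 ]
75 [279. 213.] [245, 170, 79, 75, 3941] (279.4342041015625, 214.63815307617188) 45.253089904785156 [[ 0.5427 -0.2191  0.121 ]]
  width 0.0710297229053752 mid [ 0.5461 -0.223   0.112 ]
line [282.8 198.9] [281, 190, 4, 20, 61] [[ 0.55   -0.2067  0.121 ]]
ang -1.8404957504813475
lid [281.8 102.8] [268, 87, 29, 32, 717] [[ 0.5741 -0.1317  0.096 ]]
lid [293.8 408.6] [290, 405, 8, 9, 18] [[ 0.4791 -0.4594  0.096 ]]
lid [271.  416.3] [268, 413, 7, 7, 15] [[ 0.4495 -0.4622  0.096 ]]
red [[0.5544, -0.1578, 0.081], [0.5706, -0.1625, 0.081], [0.5606, -0.1983, 0.081], [0.5438, -0.1935, 0.081]]
1.2996551451678164
[[ 0.5428 -0.055   0.06  ]
 [ 0.6444 -0.0877  0.06  ]
 [ 0.5785 -0.2958  0.06  ]
 [ 0.477  -0.2632  0.06  ]]
```

```bash
python3 -c "
from h import *
plan([0.547,-0.2183,0.089],1.28)"
```

```text
travel mm [  1.7   0.2 131.4] twist [-0.    0.03 -1.86]
```

Call:
{"method": "apply_moves", "body": {"commands": [{"travel": [0.002,0,0.03],"twist": [0,0,-1.9],"claw": 0.085},{"travel": [0.002,0,0.06],"twist": [0,0,-1.9],"claw": 0.085},{"travel": [0.002,0,0.085],"twist": [0,0,-1.9],"claw": 0.085},{"travel": [0.002,0,0.105],"twist": [0,0,-1.9],"claw": 0.085},{"travel": [0.002,0,0.12],"twist": [0,0,-1.9],"claw": 0.085},{"travel": [0.002,0,0.131],"twist": [0,0,-1.9],"claw": 0.085},{"travel": [0.002,0,0.131],"twist": [0,0,-1.9],"claw": 0.085},{"travel": [0.002,0,0.131],"twist": [0,0,-1.9],"claw": 0.085},{"travel": [0.002,0,0.131],"twist": [0,0,-1.9],"claw": 0.085}]}}

```text
clock: 2.65
position: [0.5481, -0.2169, 0.0902]
tool_rot: [3.14, 0.0, 1.283]
force: [-0.1, -1.2, -1.1]
grip_width: 0.0848
```

```bash
python3 - <<'E'
from h import *
f,s=grab('wrist','w2.png'); print(s['position'],s['tool_rot'],s['force'],s['moment'])
plan([0.547,-0.2183,0.089],1.28)
E
```

```text
[ 0.54811309 -0.21691527  0.09023387] [3.14020907e+00 8.95601190e-05 1.28261598e+00] [-0.13291258 -1.1836246  -1.10352115] [ 0.00144242 -0.02592587 -0.00750106]
travel mm [-1.6 -0.6  1.2] twist [0.08 0.01 0.15]
```

View pics/w2.png

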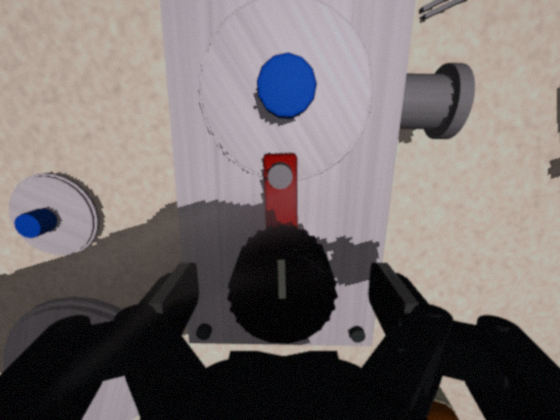

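The knob (230–337, centre 283) sits centrally between the fingers (198, 370). I close lightly.

Call:
{"method": "apply_moves", "body": {"commands": [{"travel": [-0.001,0,0],"twist": [0,0,0],"claw": 0.06},{"travel": [-0.001,0,0],"twist": [0,0,0],"claw": 0.05},{"travel": [-0.001,0,0],"twist": [0,0,0],"claw": 0.048},{"travel": [-0.001,0,0],"twist": [0,0,0],"claw": 0.045},{"travel": [-0.001,0,0],"twist": [0,0,0],"claw": 0.042},{"travel": [-0.001,0,0],"twist": [0,0,0],"claw": 0.04},{"travel": [-0.001,0,0],"twist": [0,0,0],"claw": 0.04},{"travel": [-0.001,0,0],"twist": [0,0,0],"claw": 0.04}], "force": 20}}

```text
clock: 3.5
position: [0.5474, -0.2177, 0.0896]
tool_rot: [3.141, 0.0, 1.283]
force: [-1.5, -1.0, 5.3]
grip_width: 0.0467
```

```bash
python3 - <<'E'
from h import *
s=bot.observe(); print(s['grip_width'],s['position'],s['tool_rot'],s['force'],s['moment'])
E
```

```text
0.04670415116367089 [ 0.5473507  -0.21770531  0.08955211] [3.14145059e+00 1.09185817e-04 1.28271892e+00] [-1.53459647 -0.96250073  5.2768227 ] [ 0.00455149  0.40943048 -0.01251515]
```

Call:
{"method": "apply_moves", "body": {"commands": [{"travel": [0,0,0],"twist": [0,0,0],"claw": 0.035},{"travel": [0,0,0],"twist": [0,0,0],"claw": 0.035},{"travel": [0,0,0],"twist": [0,0,0],"claw": 0.035},{"travel": [0,0,0],"twist": [0,0,-4],"claw": 0.035},{"travel": [0,0,0],"twist": [0,0,-9],"claw": 0.035},{"travel": [0,0,0],"twist": [0,0,-14],"claw": 0.035}], "force": 26}}

```text
clock: 4.1
position: [0.5474, -0.2176, 0.0895]
tool_rot: [3.141, 0.0, 1.53]
force: [-1.5, 0.8, 5.5]
grip_width: 0.0468
```

```bash
python3 - <<'E'
from h import *
f,s=grab('wrist','w3.png'); print(s['grip_width'],s['position'],s['tool_rot'],s['force'],s['moment'])
E
```

```text
0.04679802625809937 [ 0.54741845 -0.21762279  0.08953686] [3.14139973e+00 6.33289108e-05 1.53031663e+00] [-1.4833527   0.76113224  5.48283587] [ 0.00654658  0.29787751 -0.0252669 ]
```

View pics/w3.png

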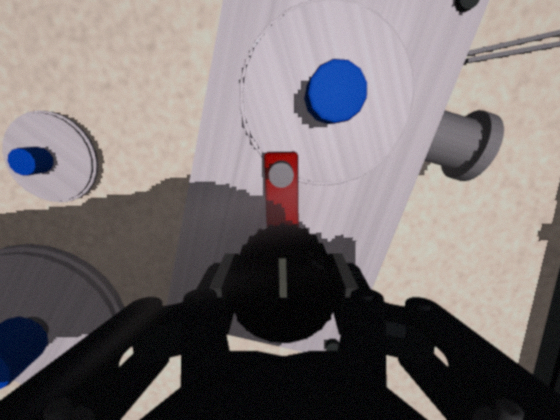

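The bar at (281,175) still lines up with the white line, so the knob turned with the gripper without slipping. I continue.

Call:
{"method": "apply_moves", "body": {"commands": [{"travel": [0,0,0],"twist": [0,0,-5],"claw": 0.035},{"travel": [0,0,0],"twist": [0,0,-10],"claw": 0.035},{"travel": [0,0,0],"twist": [0,0,-15],"claw": 0.035},{"travel": [0,0,0],"twist": [0,0,-20],"claw": 0.035},{"travel": [0,0,0],"twist": [0,0,-25],"claw": 0.035},{"travel": [0,0,0],"twist": [0,0,-30],"claw": 0.035},{"travel": [0,0,0],"twist": [0,0,-36],"claw": 0.035},{"travel": [0,0,0],"twist": [0,0,-42],"claw": 0.035},{"travel": [0,0,0],"twist": [0,0,-48],"claw": 0.035},{"travel": [0,0,0],"twist": [0,0,-54],"claw": 0.035}]}}

```text
clock: 5.15
position: [0.5475, -0.2176, 0.0895]
tool_rot: [3.141, 0.0, 2.473]
force: [-1.7, 0.0, 4.4]
grip_width: 0.0463
```

```bash
python3 - <<'E'
from h import *
f,s=grab('wrist','w4.png'); print(s['grip_width'],s['position'],s['tool_rot'],s['force'],s['moment'],s['qpos'])
E
```

```text
0.04632240426320043 [ 0.54745678 -0.21764772  0.08953146] [3.14149998e+00 2.70648727e-04 2.47342552e+00] [-1.7330361   0.02161252  4.4290501 ] [0.20562143 0.29014137 0.00283975] [ 0.69358807  0.71536376 -0.60815619  1.78467258  0.54144631  0.81423373
  0.72097831]
```

View pics/w4.png

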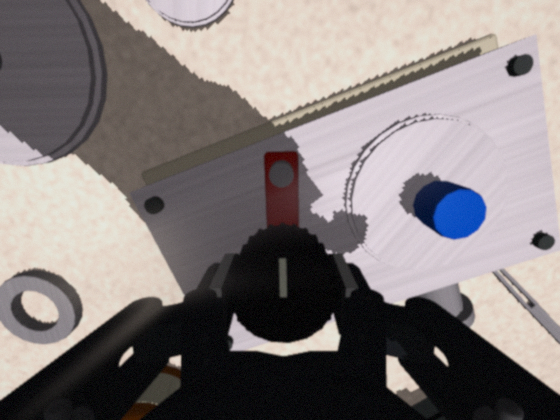

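Call:
{"method": "apply_moves", "body": {"commands": [{"travel": [0,0,0],"twist": [0,0,-6],"claw": 0.035},{"travel": [0,0,0],"twist": [0,0,-12],"claw": 0.035},{"travel": [0,0,0],"twist": [0,0,-18],"claw": 0.035},{"travel": [0,0,0],"twist": [0,0,-24],"claw": 0.035},{"travel": [0,0,0],"twist": [0,0,-29],"claw": 0.035},{"travel": [0,0,0],"twist": [0,0,-34],"claw": 0.035},{"travel": [0,0,0],"twist": [0,0,-38],"claw": 0.035},{"travel": [0,0,0],"twist": [0,0,-41],"claw": 0.035},{"travel": [0,0,0],"twist": [0,0,-43],"claw": 0.035},{"travel": [0,0,0],"twist": [0,0,-43],"claw": 0.035}]}}

```text
clock: 6.2
position: [0.5475, -0.2176, 0.0895]
tool_rot: [3.141, 0.0, -3.062]
force: [-1.5, 0.4, 6.3]
grip_width: 0.0463
```

```bash
python3 - <<'E'
from h import *
f,s=grab('wrist','w5.png'); print(s['grip_width'],s['position'],s['tool_rot'],s['force'],s['moment'],s['joint_efforts'][-1])
E
```

```text
0.04628684289920946 [ 0.54746528 -0.21755552  0.08952073] [ 3.14141315e+00  2.86029431e-04 -3.06210956e+00] [-1.51047016  0.43718686  6.27595415] [ 0.11705072  0.24144786 -0.056195  ] 0.859388429671526
```

View pics/w5.png

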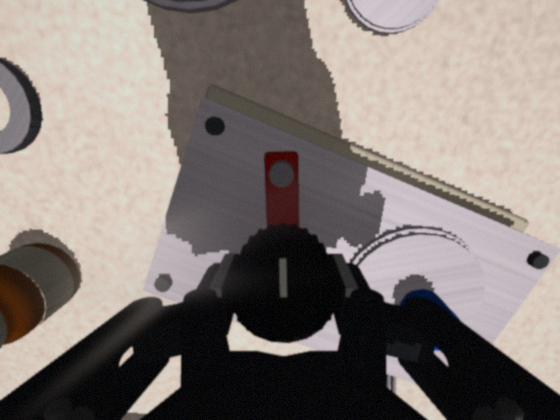

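Call:
{"method": "apply_moves", "body": {"commands": [{"travel": [0,0,0],"twist": [0,0,0],"claw": 0.035},{"travel": [0,0,0],"twist": [0,0,0],"claw": 0.035},{"travel": [0,0,0],"twist": [0,0,-1],"claw": 0.035},{"travel": [0,0,0],"twist": [0,0,-2],"claw": 0.035},{"travel": [0,0,0],"twist": [0,0,-3],"claw": 0.035},{"travel": [0,0,0],"twist": [0,0,-3],"claw": 0.035}], "force": 20}}

```text
clock: 6.85
position: [0.5477, -0.2175, 0.0895]
tool_rot: [3.141, 0.001, -3.011]
force: [2.0, 1.1, 5.9]
grip_width: 0.0464
```

```bash
python3 - <<'E'
from h import *
f,s=grab('wrist','w6.png'); print(s['grip_width'],s['position'],s['tool_rot'],s['force'],s['moment'],s['joint_efforts'][-1])
T=wristT(f,s);H,S,V=cv2.split(cv2.cvtColor(f['frame'],cv2.COLOR_BGR2HSV))
for b in blobs(((H<8)|(H>172))&(S>130)&(V>40)):
    ys,xs=np.nonzero(b[2]); L=cv2.fitLine(np.c_[xs,ys].astype(np.float32),2,0,.01,.01).ravel(); p=onz(f,[[L[2],L[3]],[L[2]-10*L[0],L[3]-10*L[1]]],.080,T);d=p[1]-p[0];print(b[0],b[1],np.arctan2(d[1],d[0]))
cr=[]
f2,s2=grab('top','top2.png')
E
```

```text
0.046355144587518826 [ 0.54771919 -0.21751697  0.08951531] [ 3.14134874e+00  8.10053616e-04 -3.01065152e+00] [2.02980215 1.11816349 5.88178747] [ 0.40585513 -0.42738423 -0.72111978] 1.195688433945179
[283.8 191.4] [268, 151, 34, 75, 1715] 0.13140897262015042
```

View pics/w6.png

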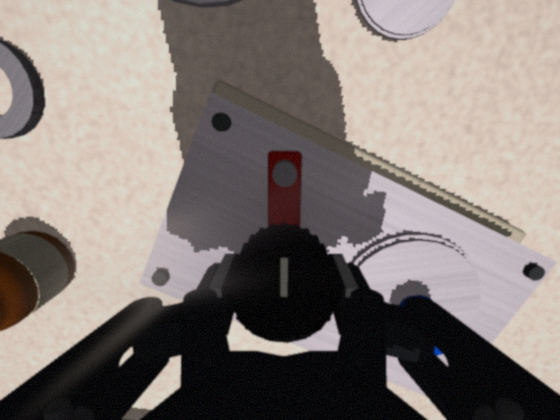

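Moment z rose to −0.72 N m, and the bar and white line lag the gripper slightly, so the clamp is on its stop. I open and rise.

Call:
{"method": "apply_moves", "body": {"commands": [{"travel": [0,0,0],"twist": [0,0,0],"claw": 0.055},{"travel": [0,0,0],"twist": [0,0,0],"claw": 0.07},{"travel": [0,0,0],"twist": [0,0,0],"claw": 0.085},{"travel": [0,0,0],"twist": [0,0,0],"claw": 0.085},{"travel": [0,0,0],"twist": [0,0,0],"claw": 0.085},{"travel": [0,0,-0.02],"twist": [0,0,0],"claw": 0.085},{"travel": [0,0,-0.05],"twist": [0,0,0],"claw": 0.085},{"travel": [0,0,-0.08],"twist": [0,0,0],"claw": 0.085},{"travel": [0,0,-0.11],"twist": [0,0,0],"claw": 0.085},{"travel": [0,0,-0.11],"twist": [0,0,0],"claw": 0.085}]}}

```text
clock: 7.95
position: [0.5488, -0.2178, 0.2029]
tool_rot: [-3.139, 0.004, -3.011]
force: [0.1, 0.2, -0.1]
grip_width: 0.0846
```

```bash
python3 - <<'E'
from h import *
f,s=grab('wrist','w7.png'); print(s['grip_width'],s['position'],s['tool_rot'],s['force'],s['moment'],s['qpos'])
T=wristT(f,s);H,S,V=cv2.split(cv2.cvtColor(f['frame'],cv2.COLOR_BGR2HSV))
for b in blobs(((H<8)|(H>172))&(S>130)&(V>40)):
    ys,xs=np.nonzero(b[2]); L=cv2.fitLine(np.c_[xs,ys].astype(np.float32),2,0,.01,.01).ravel(); p=onz(f,[[L[2],L[3]],[L[2]-10*L[0],L[3]-10*L[1]]],.080,T);d=p[1]-p[0];print(b[0],b[1],np.arctan2(d[1],d[0]))
for b in blobs((H>100)&(H<130)&(S>120)): print('blue',b[0],b[1],onz(f,b[0],.096,T).round(4))
E
```

```text
0.0845732017087995 [ 0.54882518 -0.21778622  0.20286464] [-3.13922308  0.00423818 -3.01083011] [ 0.06805133  0.22454182 -0.1098631 ] [-0.02285973 -0.01478107 -0.01521588] [ 0.87335338  0.63687547 -0.89261683  1.696341    0.55560056  1.07649314
  1.50656226]
[278.8 143.2] [276, 140, 6, 8, 19] -0.305630341186922
[288.5 142. ] [283, 140, 11, 6, 29] -1.6068678352224708
[284.4 170.4] [275, 156, 19, 27, 332] 0.1080576992479599
blue [368.   25.1] [357, 13, 23, 25, 418] [[ 0.3961 -0.1741  0.096 ]]
blue [540.  233.6] [503, 151, 57, 132, 3914] [[0.5384 0.0164 0.096 ]]
blue [370.4 246.8] [355, 231, 32, 34, 749] [[ 0.5714 -0.1337  0.096 ]]
blue [420.  318.7] [417, 314, 6, 10, 15] [[ 0.641  -0.0678  0.096 ]]
blue [143.5 352.1] [140, 348, 8, 10, 15] [[ 0.7187 -0.3423  0.096 ]]
blue [169.9 363.2] [165, 360, 10, 7, 16] [[ 0.7294 -0.3148  0.096 ]]
blue [ 54.2 367.4] [51, 363, 8, 10, 18] [[ 0.7512 -0.4366  0.096 ]]
blue [241.3 372.9] [239, 371, 6, 6, 15] [[ 0.7321 -0.2389  0.096 ]]
blue [375.4 383.3] [374, 378, 4, 12, 15] [[ 0.7268 -0.094   0.096 ]]
blue [392.4 393.8] [389, 388, 9, 11, 21] [[ 0.7385 -0.0723  0.096 ]]
blue [494.1 405.8] [491, 403, 8, 7, 16] [[0.7402 0.0435 0.096 ]]
```

View pics/w7.png

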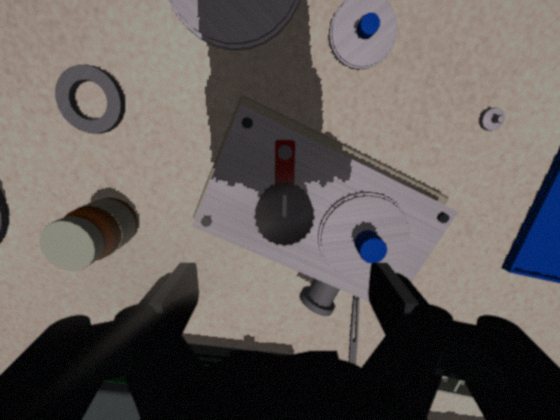

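The bar direction is 0.108+π = 3.25 rad, or 1.99 relative to the port, so the clamp is at its open stop. Now I move to the lid.

```bash
python3 -c "
from h import *
plan([0.574,-0.132,0.2],1.262)"
```

```text
travel mm [-37.   81.8   0.8] twist [7.0000e-02 1.8000e-01 1.1517e+02]
```

Call:
{"method": "apply_moves", "body": {"commands": [{"travel": [-0.004,0.008,0],"twist": [0,0,8],"claw": 0.085},{"travel": [-0.008,0.016,0],"twist": [0,0,16],"claw": 0.085},{"travel": [-0.012,0.025,0],"twist": [0,0,24],"claw": 0.085},{"travel": [-0.016,0.033,0],"twist": [0,0,32],"claw": 0.085},{"travel": [-0.02,0.041,0],"twist": [0,0,40],"claw": 0.085},{"travel": [-0.024,0.05,0],"twist": [0,0,48],"claw": 0.085},{"travel": [-0.028,0.058,0],"twist": [0,0,56],"claw": 0.085},{"travel": [-0.032,0.066,0],"twist": [0,0,64],"claw": 0.085},{"travel": [-0.035,0.074,0],"twist": [0,0,72],"claw": 0.085},{"travel": [-0.037,0.082,0],"twist": [0,0,80],"claw": 0.085}]}}

```text
clock: 9.0
position: [0.5729, -0.1312, 0.1981]
tool_rot: [-3.14, -0.001, 1.87]
force: [-0.3, 0.4, 0.2]
grip_width: 0.0852
```

Call:
{"method": "apply_moves", "body": {"commands": [{"travel": [0,0,0],"twist": [0,0,8],"claw": 0.085},{"travel": [0,0,0],"twist": [0,0,16],"claw": 0.085},{"travel": [0,0,0],"twist": [0,0,24],"claw": 0.085},{"travel": [0,0,0],"twist": [0,0,31],"claw": 0.085},{"travel": [0,0,0],"twist": [0,0,35],"claw": 0.085},{"travel": [0,0,0],"twist": [0,0,35],"claw": 0.085},{"travel": [0,0,0],"twist": [0,0,35],"claw": 0.085}]}}

```text
clock: 9.7
position: [0.573, -0.1315, 0.1986]
tool_rot: [-3.141, 0.0, 1.268]
force: [-0.2, 0.4, 0.2]
grip_width: 0.0851
```

```bash
python3 - <<'E'
from h import *
f,s=grab('wrist','w8.png'); print(s['grip_width'],s['position'],s['tool_rot'],s['qpos'])
T=wristT(f,s);H,S,V=cv2.split(cv2.cvtColor(f['frame'],cv2.COLOR_BGR2HSV))
for b in blobs((H>100)&(H<130)&(S>120),100): print('blue',b[0],b[1],onz(f,b[0],.096,T).round(4))
for b in blobs(((H<8)|(H>172))&(S>130)&(V>40)):
    ys,xs=np.nonzero(b[2]); L=cv2.fitLine(np.c_[xs,ys].astype(np.float32),2,0,.01,.01).ravel(); p=onz(f,[[L[2],L[3]],[L[2]-10*L[0],L[3]-10*L[1]]],.080,T);d=p[1]-p[0];print(b[0],b[1],np.arctan2(d[1],d[0]))
E
```

```text
0.08514110317890161 [ 0.57300813 -0.13147713  0.19861674] [-3.14061519e+00  3.33255861e-04  1.26790432e+00] [ 0.41776579  0.52577549 -0.41648458  1.71798971  0.252004    0.95202746
 -0.39901969]
blue [128.7   6.3] [97, 0, 87, 20, 926] [[0.512  0.0514 0.096 ]]
blue [285.8 209.5] [272, 201, 27, 19, 343] [[ 0.5758 -0.1289  0.096 ]]
blue [127.4 392.1] [121, 380, 15, 23, 193] [[ 0.3538 -0.2724  0.096 ]]
[251.9 308.4] [245, 298, 14, 18, 113] -2.4114783286588155
```

View pics/w8.png

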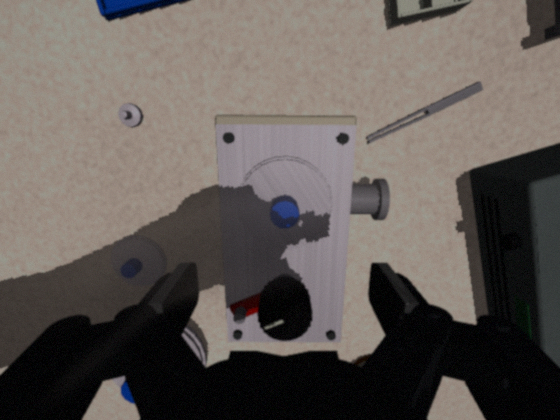

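The lid's blue knob is at (285,212), central between the fingers. The bar at (245,305) is well clear of the lid.

```bash
python3 -c "
from h import *
f,s=grab('wrist');print(onz(f,[[285,212]],.098,wristT(f,s)))
plan([0.5745,-0.132,0.074],1.262)"
```

```text
[[ 0.57463974 -0.13031317  0.098     ]]
travel mm [ -0.    1.5 124.9] twist [-0.03  0.    0.3 ]
```

Call:
{"method": "apply_moves", "body": {"commands": [{"travel": [0,0.0015,0.03],"twist": [0,0,0],"claw": 0.07},{"travel": [0,0.0015,0.06],"twist": [0,0,0],"claw": 0.065},{"travel": [0,0.0015,0.085],"twist": [0,0,0],"claw": 0.06},{"travel": [0,0.0015,0.105],"twist": [0,0,0],"claw": 0.06},{"travel": [0,0.0015,0.118],"twist": [0,0,0],"claw": 0.06},{"travel": [0,0.0015,0.125],"twist": [0,0,0],"claw": 0.06},{"travel": [0,0.0015,0.125],"twist": [0,0,0],"claw": 0.06},{"travel": [0,0.0015,0.125],"twist": [0,0,0],"claw": 0.06}]}}

```text
clock: 10.6
position: [0.5751, -0.1321, 0.075]
tool_rot: [3.141, -0.0, 1.265]
force: [0.2, 0.3, 0.3]
grip_width: 0.06
```

```bash
python3 - <<'E'
from h import *
f,s=grab('wrist','w9.png'); print(s['grip_width'],s['position'],s['tool_rot'],s['force'])
E
```

```text
0.059955806473112314 [ 0.57514263 -0.13206281  0.07500038] [ 3.14074214e+00 -1.43656507e-04  1.26542565e+00] [0.23308754 0.29001107 0.26589799]
```

View pics/w9.png

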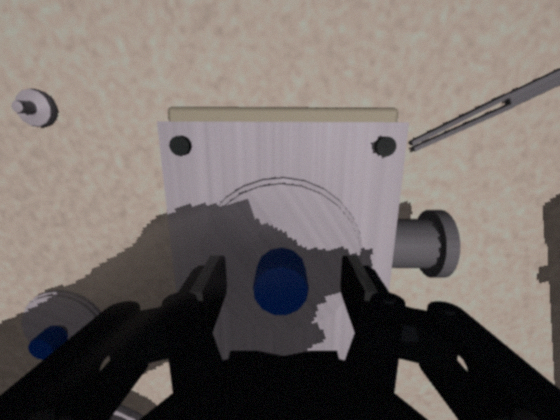

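The knob (255–308) is centred between the fingers (225 and 343). I close and lift slowly.

Call:
{"method": "apply_moves", "body": {"commands": [{"travel": [0,0,0],"twist": [0,0,0],"claw": 0.04},{"travel": [0,0,0],"twist": [0,0,0],"claw": 0.02},{"travel": [0,0,0],"twist": [0,0,0],"claw": 0.01},{"travel": [0,0,0],"twist": [0,0,0],"claw": 0.01},{"travel": [0,0,0],"twist": [0,0,0],"claw": 0.01},{"travel": [0,0,0],"twist": [0,0,0],"claw": 0.01},{"travel": [0,0,0],"twist": [0,0,0],"claw": 0.01},{"travel": [0,0,0],"twist": [0,0,0],"claw": 0.01}], "force": 35}}

```text
clock: 11.45
position: [0.5749, -0.1321, 0.0749]
tool_rot: [3.141, 0.0, 1.265]
force: [-2.5, 1.1, 5.9]
grip_width: 0.0247
```

Call:
{"method": "apply_moves", "body": {"commands": [{"travel": [0,0,-0.003],"twist": [0,0,0],"claw": 0.01},{"travel": [0,0,-0.008],"twist": [0,0,0],"claw": 0.01},{"travel": [0,0,-0.014],"twist": [0,0,0],"claw": 0.01},{"travel": [0,0,-0.022],"twist": [0,0,0],"claw": 0.01},{"travel": [0,0,-0.032],"twist": [0,0,0],"claw": 0.01},{"travel": [0,0,-0.042],"twist": [0,0,0],"claw": 0.01},{"travel": [0,0,-0.05],"twist": [0,0,0],"claw": 0.01},{"travel": [0,0,-0.055],"twist": [0,0,0],"claw": 0.01},{"travel": [0,0,-0.06],"twist": [0,0,0],"claw": 0.01},{"travel": [0,0,-0.06],"twist": [0,0,0],"claw": 0.01}]}}

```text
clock: 12.45
position: [0.575, -0.132, 0.1349]
tool_rot: [3.141, -0.0, 1.265]
force: [-0.6, -0.2, -3.9]
grip_width: 0.0252
```

```bash
python3 - <<'E'
from h import *
f,s=grab('wrist','w10.png'); print(s['grip_width'],s['position'],s['tool_rot'],s['force'],s['moment'])
E
```

```text
0.02522627372641161 [ 0.57497815 -0.13203969  0.13489013] [ 3.14085923e+00 -6.62585950e-05  1.26529344e+00] [-0.59118908 -0.19464817 -3.89313862] [-0.02062436  0.00082862 -0.04964624]
```

View pics/w10.png

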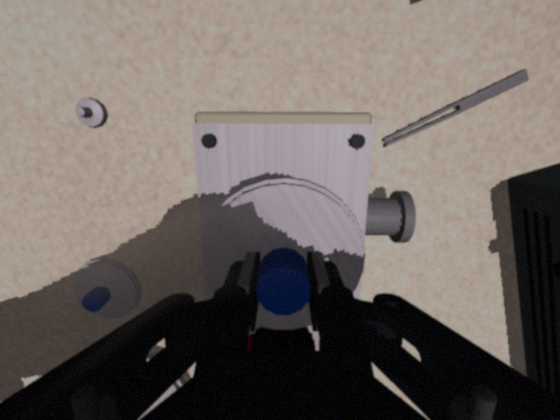

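The lid is held level; its load of about 3.9 N means 0.39 kg. Now I carry it to the tray centre at about (0.544, 0.161).

```bash
python3 -c "
from h import *
plan([0.544,0.161,0.135],1.265)"
```

```text
travel mm [ 270.2 -117.5   -0.6] twist [0.01 0.   0.02]
```

Call:
{"method": "apply_moves", "body": {"commands": [{"travel": [0.015,-0.006,0],"twist": [0,0,0],"claw": 0.01},{"travel": [0.04,-0.017,0],"twist": [0,0,0],"claw": 0.01},{"travel": [0.07,-0.03,0],"twist": [0,0,0],"claw": 0.01},{"travel": [0.1,-0.043,0],"twist": [0,0,0],"claw": 0.01},{"travel": [0.13,-0.056,0],"twist": [0,0,0],"claw": 0.01},{"travel": [0.16,-0.07,0],"twist": [0,0,0],"claw": 0.01},{"travel": [0.19,-0.083,0],"twist": [0,0,0],"claw": 0.01},{"travel": [0.22,-0.096,0],"twist": [0,0,0],"claw": 0.01},{"travel": [0.25,-0.108,0],"twist": [0,0,0],"claw": 0.01},{"travel": [0.27,-0.1175,0],"twist": [0,0,0],"claw": 0.01}]}}

```text
clock: 13.5
position: [0.5429, 0.1641, 0.1341]
tool_rot: [-3.141, -0.001, 1.268]
force: [0.7, -0.7, -3.6]
grip_width: 0.0249
```

Call:
{"method": "apply_moves", "body": {"commands": [{"travel": [0,0,0.01],"twist": [0,0,0],"claw": 0.01},{"travel": [0,0,0.025],"twist": [0,0,0],"claw": 0.01},{"travel": [0,0,0.04],"twist": [0,0,0],"claw": 0.01},{"travel": [0,0,0.055],"twist": [0,0,0],"claw": 0.01},{"travel": [0,0,0.065],"twist": [0,0,0],"claw": 0.01},{"travel": [0,0,0.073],"twist": [0,0,0],"claw": 0.01},{"travel": [0,0,0.08],"twist": [0,0,0],"claw": 0.01},{"travel": [0,0,0.08],"twist": [0,0,0],"claw": 0.01},{"travel": [0,0,0.08],"twist": [0,0,0],"claw": 0.01}]}}

```text
clock: 14.4
position: [0.544, 0.1609, 0.0545]
tool_rot: [3.141, -0.0, 1.265]
force: [0.5, -0.1, -2.7]
grip_width: 0.0249
```

```bash
python3 - <<'E'
from h import *
f,s=grab('wrist','w11.png'); print(s['grip_width'],s['position'],s['tool_rot'],s['force'],s['moment'])
f,s=grab('top','top3.png')
cv2.imwrite('pics/top3z.png',cv2.resize(f['frame'][140:320,150:420],None,fx=2.9,fy=2.9))
E
```

```text
0.024905236591853126 [0.54401937 0.16091805 0.0545101 ] [ 3.14139266e+00 -1.71688065e-04  1.26531263e+00] [ 0.46775152 -0.12755774 -2.65557204] [-0.01566944  0.02630543  0.02140325]
```

View pics/w11.png

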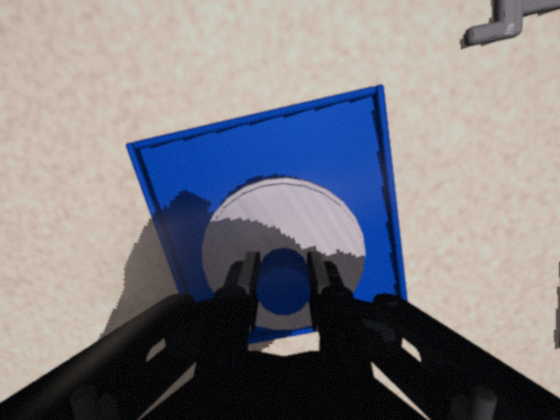

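View pics/top3z.png

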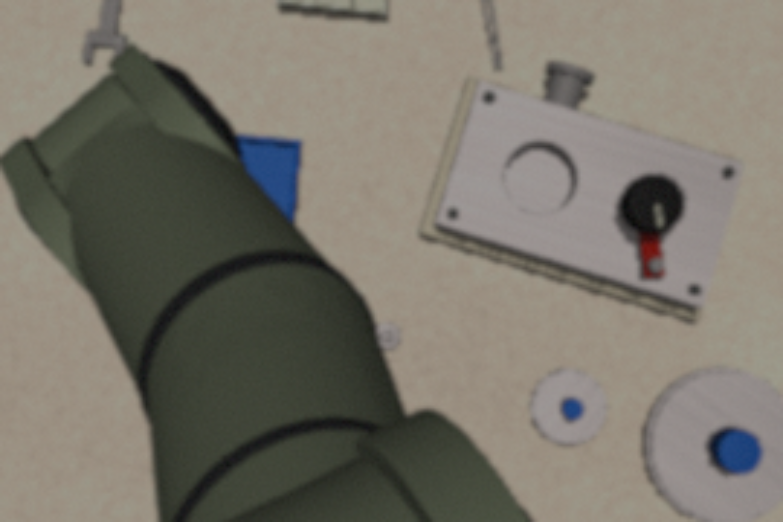

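The lid hangs over the middle of the tray, about 22 mm above its floor. I lower it slowly and watch the force.

Call:
{"method": "apply_moves", "body": {"commands": [{"travel": [0,0,0.005],"twist": [0,0,0],"claw": 0.01},{"travel": [0,0,0.01],"twist": [0,0,0],"claw": 0.01},{"travel": [0,0,0.014],"twist": [0,0,0],"claw": 0.01},{"travel": [0,0,0.017],"twist": [0,0,0],"claw": 0.01},{"travel": [0,0,0.019],"twist": [0,0,0],"claw": 0.01},{"travel": [0,0,0.02],"twist": [0,0,0],"claw": 0.01},{"travel": [0,0,0.021],"twist": [0,0,0],"claw": 0.01},{"travel": [0,0,0.021],"twist": [0,0,0],"claw": 0.01}]}}

```text
clock: 15.3
position: [0.5439, 0.1609, 0.0333]
tool_rot: [3.142, -0.0, 1.265]
force: [1.1, -0.3, -3.8]
grip_width: 0.0249
```

Call:
{"method": "apply_moves", "body": {"commands": [{"travel": [0,0,0.0005],"twist": [0,0,0],"claw": 0.01},{"travel": [0,0,0.001],"twist": [0,0,0],"claw": 0.01},{"travel": [0,0,0.001],"twist": [0,0,0],"claw": 0.01}]}}

```text
clock: 15.6
position: [0.5439, 0.1609, 0.0323]
tool_rot: [3.142, -0.0, 1.265]
force: [-0.2, 0.5, -2.3]
grip_width: 0.0247
```

Call:
{"method": "apply_moves", "body": {"commands": [{"travel": [0,0,0.0003],"twist": [0,0,0],"claw": 0.01},{"travel": [0,0,0.0007],"twist": [0,0,0],"claw": 0.01},{"travel": [0,0,0.0007],"twist": [0,0,0],"claw": 0.01}]}}

```text
clock: 15.9
position: [0.5439, 0.1609, 0.0319]
tool_rot: [3.141, -0.0, 1.265]
force: [-2.1, -0.8, 4.2]
grip_width: 0.0249
```

The force changed from −3.8 to +4.2 N, at the height expected for floor contact. I release and rise.

Call:
{"method": "apply_moves", "body": {"commands": [{"travel": [0,0,0],"twist": [0,0,0],"claw": 0.03},{"travel": [0,0,0],"twist": [0,0,0],"claw": 0.04},{"travel": [0,0,0],"twist": [0,0,0],"claw": 0.05},{"travel": [0,0,0],"twist": [0,0,0],"claw": 0.06},{"travel": [0,0,0],"twist": [0,0,0],"claw": 0.06},{"travel": [0,0,-0.015],"twist": [0,0,0],"claw": 0.06},{"travel": [0,0,-0.04],"twist": [0,0,0],"claw": 0.06},{"travel": [0,0,-0.08],"twist": [0,0,0],"claw": 0.06},{"travel": [0,0,-0.12],"twist": [0,0,0],"claw": 0.06},{"travel": [-0.04,0,-0.16],"twist": [0,0,0],"claw": 0.06}], "force": 20}}

```text
clock: 16.9
position: [0.5336, 0.1308, 0.1901]
tool_rot: [3.14, -0.004, 1.27]
force: [0.7, -1.5, 0.5]
grip_width: 0.0602
```

Call:
{"method": "apply_moves", "body": {"commands": [{"travel": [-0.03,0,0],"twist": [0,0,0],"claw": 0.06},{"travel": [-0.04,0,0],"twist": [0,0,0],"claw": 0.06},{"travel": [-0.04,0,0],"twist": [0,0,0],"claw": 0.06},{"travel": [-0.04,0,0],"twist": [0,0,0],"claw": 0.06}]}}

```text
clock: 17.3
position: [0.5214, 0.0898, 0.1872]
tool_rot: [3.142, -0.001, 1.266]
force: [0.6, -0.2, -0.1]
grip_width: 0.0598
```

```bash
python3 - <<'E'
from h import *
f,s=grab('wrist','w12.png'); print(s['clock'],s['grip_width'],s['position'],s['tool_rot'],s['force'])
T=wristT(f,s);H,S,V=cv2.split(cv2.cvtColor(f['frame'],cv2.COLOR_BGR2HSV))
f,s=grab('scene','scene3.png'); im=f['frame']
H,S,V=cv2.split(cv2.cvtColor(im,cv2.COLOR_BGR2HSV))
for b in blobs(((H<8)|(H>172))&(S>130)&(V>40)): print('red',b[0],b[1],onz(f,b[0],.081).round(4))
E
```

```text
17.3 0.05977260111452331 [0.52137967 0.08983813 0.18722767] [ 3.14155835e+00 -6.28150972e-04  1.26576109e+00] [ 0.59402418 -0.19304364 -0.09834628]
red [192.9 251. ] [191, 248, 5, 6, 17] [[ 0.5019 -0.2291  0.081 ]]
```

View pics/w12.png

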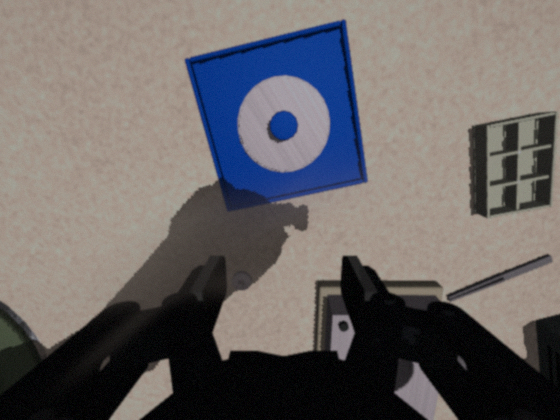

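View pics/scene3.png

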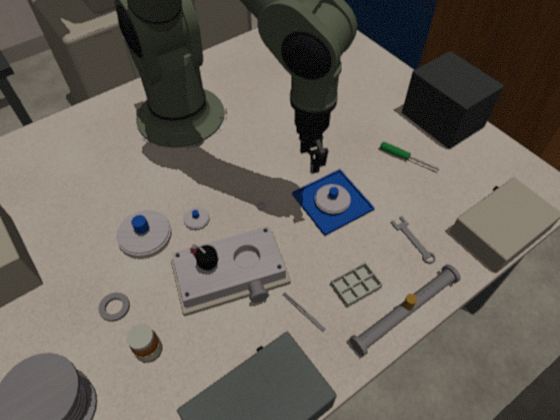

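The wrist view shows the lid flat and central in the tray at (284,124), and the bystanders look unmoved. I make a last check of the clamp angle and lid position, then hand in.

```bash
python3 - <<'E'
from h import *
f,s=grab('top','top4.png'); H,S,V=cv2.split(cv2.cvtColor(f['frame'],cv2.COLOR_BGR2HSV))
for b in blobs(((H<8)|(H>172))&(S>110)&(V>40)):
    p=onz(f,b[0],.080)[0]; print('red',b[0],p.round(4)); v=p[:2]-[.547,-.2183]; print('angle',np.arctan2(v[1],v[0])%(2*np.pi)-1.262)
f,s=grab('wrist'); T=wristT(f,s); H,S,V=cv2.split(cv2.cvtColor(f['frame'],cv2.COLOR_BGR2HSV))
bl=[b for b in blobs((H>100)&(H<130)&(S>120),100)]
for b in bl: print(b[0],b[1],onz(f,b[0],.053,T).round(4))
m=max(bl,key=lambda b:b[1][4])[2]; c=max(cv2.findContours(m.astype(np.uint8),0,2)[0],key=cv2.contourArea)
q=cv2.approxPolyDP(cv2.convexHull(c),6,True)[:,0]; P=onz(f,q,.014,T); print(P[:,:2].round(4).tolist(),P.mean(0).round(4))
print(s['force'])
E
```

```text
red [373.5 226.3] [ 0.5102 -0.2204  0.08  ]
angle 1.9373020377701686
[280.5 111.6] [186, 20, 181, 189, 17376] [[0.5442 0.173  0.053 ]]
[283.4 125.5] [270, 111, 28, 29, 618] [[0.5431 0.1608 0.053 ]]
[[0.6263, 0.2351], [0.612, 0.0788], [0.4632, 0.0946], [0.471, 0.2489]] [0.5431 0.1643 0.014 ]
[ 0.00174129  1.51100224 -0.31201628]
```

The top view gives 1.94 and the earlier wrist view 1.99. I cross-check in the post-release wrist picture, measuring the bar against the port's own screws in the same image.

```bash
python3 - <<'E'
from h import *
f=bot.grab_frame('wrist'); s={'position':np.array([0.54882518,-0.21778622,0.20286464]),'tool_rot':[-3.13922308,0.00423818,-3.01083011]}
T=wristT(f,s); im=cv2.imread('pics/w7.png'); H,S,V=cv2.split(cv2.cvtColor(im,cv2.COLOR_BGR2HSV))
sub=np.zeros(V.shape,bool)
P=[]
for x,y in ((247,122),(443,217),(206,221)):
    w=V[y-9:y+10,x-9:x+10].astype(float); g=np.clip(np.median(w)*.75-w,0,None); yy,xx=np.mgrid[y-9:y+10,x-9:x+10]
    c=[(g*xx).sum()/g.sum(),(g*yy).sum()/g.sum()]; P.append(onz(f,c,.06,T)[0]); print(np.round(c,1),P[-1].round(4))
d=P[1]-P[0]; py=np.arctan2(d[1],d[0]); print('port y',py, 'len',np.linalg.norm(d))
m=((H<8)|(H>172))&(S>110)&(V>25); m[:135]=0;m[200:]=0;m[:,:265]=0;m[:,305:]=0
m=cv2.morphologyEx(m.astype(np.uint8),cv2.MORPH_CLOSE,np.ones((9,9)))
c=max(cv2.findContours(m,0,2)[0],key=cv2.contourArea); print(cv2.boundingRect(c))
# mid of left/right edges per row
mid=[];
for y in range(146,182):
    xs=np.nonzero(m[y])[0]
    if len(xs)>12: mid.append([(xs[0]+xs[-1])/2,y])
Q=onz(f,mid,.080,T)[:,:2]; L=cv2.fitLine(Q.astype(np.float32),2,0,.01,.01).ravel(); a=np.arctan2(L[1],L[0]); print('bar',a,'clamp',[(a-py)%np.pi, ])
w=onz(f,[[284.5,197],[284.5,216]],.121,T); print('whiteline approx',np.arctan2(*(w[0]-w[1])[[1,0]])%(2*np.pi)-py)
E
python3 - <<'E'
import cv2
im=cv2.imread('pics/w7.png'); cv2.imwrite('pics/w7z.png',cv2.resize(im[110:270,200:350],None,fx=3.7,fy=3.7,interpolation=2))
E
```

```text
[246.7 122.4] [ 0.4779 -0.2622  0.06  ]
[442.4 217. ] [ 0.5438 -0.0547  0.06  ]
[206.1 220.5] [ 0.5794 -0.2945  0.06  ]
port y 1.2635088318829912 len 0.2177496652491454
(275, 140, 20, 44)
bar 0.109363616 clamp [np.float64(1.9874474372196498)]
whiteline approx 2.0107389155623987
```

View pics/w7z.png

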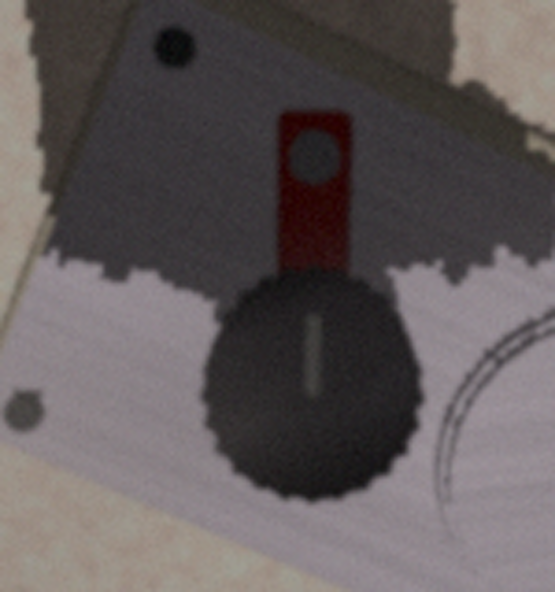

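The bar reads 1.987 and the white line 2.01 relative to the port, so the clamp is at the stop. I hand in.

```bash
python3 -c "
from workcell import bot
print(bot.job_done())"
```

```text
the job is handed in; nothing more can be done
None
```

The clamp is open, the lid lies right way up in the blue tray, and the job is handed in at about 17.5 s of the 69 s allowed. The hand-in gives no verdict.

**Clamp:** I gripped the black knob at 26 N and broke it loose with a short twist. It turned with the fingers without slipping. I eased the grip to 20 N for the last few degrees onto the open stop, where the moment rose to about 0.7 N m.

**Lid:** I lifted it by its blue knob; its load of about 3.9 N means roughly 0.39 kg. I lowered it in sub-millimetre steps until the force reversed, then let go and backed off.

**Last checks:**
- **Clamp angle:** measured against the port's screws just after release, the bar read 1.99 rad and the white line 2.01 rad. A coarse later reading from the top camera gave 1.94 rad, which I put down to calibration error; all are past 1.9.
- **Lid position:** its centre is about (0.543, 0.161), within about 4 mm of the tray centre, and it looks flat.
- **Bystanders:** they looked unmoved in the pictures, but I did not measure them.
- **Arm:** the gripper is about 19 cm up and clear of everything. The final wrist force was up to 1.5 N, slightly above the usual noise of about 1 N.

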